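Switch off the warmer and take the melt can off it

TASK

The melt can is done warming. First turn the red isolator handle fully off, round to its stop at the white mark, then lift the covered can by its black carrying handle off the warming stand, set it down gently, upright and wholly on the round cork mat, and let go. Keep the can upright on the way and do not disturb the loose things standing about.

Things in the scene. Friction and masses are not known exactly. Their poses are not given: they have to be found in the camera images.
- isolator_handle (a joint): Angle of the isolator's red bar handle. 1.047 rad = on: its end with the white line points up the slope to the green mark; 0 = off: it points to the white mark, 60 degrees anticlockwise (looking at the face). Stiff friction (about 0.12 N m) holds it wherever it is left; hard stops at full on and full off. Starts on or nearly so (0.9 or more).
- isolator_grip (a point): On the turning axis, in the middle of the red bar handle, where to grip it, 31 mm above the sloping face. The bar is 70 mm long, 14 mm wide and stands up to 42 mm above the face. Axes turn with the handle: x along the bar to the end with the white line, y across it, z along the turning axis, out of the face. Below the bar a round hub of 29 mm radius or less rises 14.5 mm above the face.
- isolator_face: Yellow-plated sloping face of the isolator box, 120 (up the slope) x 110 mm, tilted 35 degrees from level, its low front turned roughly to the robot; fixed to the worktop. Origin in the middle of the face, x up the slope, z out of it. The handle axis is 6 mm below the middle. A clear splash shield stands along the upper edge, 66 mm up the slope from the axis, 58 mm proud of the face.
- can_center (a point): Centre of the covered steel melt can (0.42 kg, about 20 % either way), half-way between its underside (75 mm below) and the top of its handle. The can's body is 84 mm across, its lid tops out 93 mm above the underside, overall height 154 mm. x runs along the carrying handle, z is up the can's axis. It starts standing upright on the warming stand.
- can_grip (a point): Middle of the can's carrying handle: a level black round bar, 16 mm thick and 66 mm long along the can's x axis, fixed rigidly on two wire legs 94 mm apart, 146 mm above the can's underside and 71 mm above can_center; 45 mm clear above the lid.
- can: The same can; origin at the centre of its underside, axes as can_center.
- warmer: Round white warming stand, 120 mm across, with a dark plate 100 mm across on top, 55 mm above the worktop; origin at the centre of its underside on the worktop. Fixed.
- mat: Round cork mat, 150 mm across and 8 mm thick, fixed on the worktop; origin at the centre of its underside.
- mat_top (a point): Centre of the mat's upper face, 8 mm above the worktop.
- dish_center (a point): Bystander: porcelain dish with a pouring lip, 94 x 100 x 44 mm; the point is its centre, half-way up. Leave it alone.
- timer_center (a point): Bystander: white count-down timer lying flat, 66 x 66 x 19 mm; the point is its centre, half-way up. Leave it alone.
- dropper_center (a point): Bystander: amber dropper bottle (the nearer of two), 44 mm across and 125 mm tall; the point is its centre, half-way up. Leave it alone.
- tape_roll_center (a point): Bystander: roll of labels (the nearer of two) lying flat, 64 mm across and 30 mm high; the point is its centre, half-way up. Leave it alone.

How it is judged:
By the outcome, as a careful person would: the job done as asked, in the order asked, and still so for the second after the job is handed in, with the robot touching nothing.
It also fails if it takes over 61 s, if anything falls off the work surface, if the arm or the gripper's body presses on something with over 40 N, if the wrist force passes 120 N, or if a joint passes its speed limit or range.

ROBOT

A 6-joint arm with a two-finger parallel gripper is mounted at the origin on a cart in front of the work surface, level with it; the furniture and walls round the work are solid. World frame = base frame: x ahead of the robot, y to its left, z up, the work surface at z = 0. Lengths are in mm, angles in degrees, forces in N, time in s.
With the tool pointing down it reaches from about 300 to 850 mm from the base axis. Payload 4.2 kg.
Tool frame: the origin (TCP) lies midway between the tips of the shut fingers; the grasp point (between the pads) lies 19 mm behind it (env.grasp_offset is the distance from the TCP to the grasp point, in mm); z points along the fingers, y is the line along which they close (so a half turn about z gives the same grasp; the last joint's range is limited). The gripper opens to 91 mm and grips with 3 to 60 N. Pads are 32 mm wide; open, the fingers measure 118 mm over their backs; the gripper's body (76 mm by 178 mm) begins 60 mm behind the grasp point.
Start: joints at [-69.557, 18.312, 89.639, -0, 72.044, -1.146], TCP at [211.574, -534.677, 213.976] pointing down, gripper open.
Joint ranges: [-177.97, 177.97], [-48.28, 115.42], [12.27, 149.76], [-77.06, 257.06], [2.81, 150.46], [-146.56, 146.56]. Speed limits (degrees/s): [147.25, 147.25, 180, 180, 180, 180].

INTERFACE

Orientations are given as [roll, pitch, yaw] about the fixed x, y, z axes, in that order (R = Rz(yaw) Ry(pitch) Rx(roll)).
In Python, from workcell import env, optics gives the robot as it stands. The module is installed in compiled form; this text tells all that it offers.
- The arm moves only by the tool send_rows, never from a script. Its argument "targets" is a list that holds one entry, the list of rows, each a list of 7 numbers: the turn, a rotation vector about the world's x, y, z scaled (see below), then the shift along the world's x, y, z scaled (see below), then the closure, from -1 (fully open) to 1 (shut). In form: [[[rx, ry, rz, x, y, z, gripper], ...]]. A call has 1 to 12 rows; each row shifts and turns the commanded pose from where the row before left it; what a row does not reach is not made up. The controller multiplies each number of a shift by 0.2 m and each number of a turn by pi/2 rad. A row lasts 1/10 s, in which the tool goes at most 50 mm and 8.59 degrees, less where a joint would pass 70% of its speed; a pose out of reach is approached as far as the arm can. A call with a number of a shift or a turn outside -1 to 1 is refused whole. A call with a gripper value outside its range is refused whole. The fingers move at their own pace and stop on an object; "grip_force" is the grip in N (left out, the last holds). Time passes only in rows, so rows that do not move let the fingers close. It gives the time, the measured TCP pose, the force, the opening and the grip force at its end, in the units of the state.
- env.state(): the state, without advancing time (a new reading comes with each control period).
- optics.grab_frame(name): name is "scene" or "side" or "wrist"; returns (picture, depth): 480x640x3 uint8, red, green, blue; 480x640 float32, mm along the optical axis (not along the pixel's ray), 0 where there is no reading.
- optics.camera_info(name): a dict with "camera_matrix" (3x3 intrinsics, pixels), "R" (3x3) and "t" (3): a world point X has camera coordinates R X + t; the wrist camera has in their place "mount" (4x4, takes a point from camera to tool coordinates, whose origin is the TCP and whose axes are the flange's). Camera axes: x right, y down, z forward; pixel columns grow to the right and rows downward; lengths in mm; the calibration is good to about 2 mm. The wrist camera is an equidistant fisheye: a pixel r from the principal point sees the ray r / f radians off the axis. A picture is of the moment at which its call begins: read the wrist's pose just before it. camera_info takes no time and is no camera call.
- env.job_done(): hands the job in; it is judged then, once.
Trained networks look in the newest picture that a camera, given by its name, has taken for a name from the list of things; names that differ only in an ending like _2 or _b are one class to them, and where a whole thing is asked for, a point or a joint stands for the part that bears it (a point fixed in the world has none). Each returns a list of dicts, best first, with "conf" (0 to 1); they miss things now and then, are a little off and sometimes report something else, mostly with a low value. They report only what shows in the picture. A call takes as long as a camera call.
- optics.silhouettes(camera, name): "mask" (480x640 bool, what is visible of it) and "at" ([column, row] in pixels, amid what is visible of it).
- optics.place_of(camera, name): "at" ([column, row] in pixels: a listed point, or the origin of a listed thing).
The state is a dict: "time_s": time; "qpos": joint angles; "qvel": joint speeds; "effort": joint torques, N m; "ee_pos": TCP position; "ee_rot": TCP orientation; "force": force on the tool from outside, world axes, zero at the start; "torque": the same for the moment, N m; "gripper_width": finger opening in mm; "gripper_force": force on a finger pad.
Only numpy, scipy, OpenCV 4.12 (cv2) and the standard library are available. Lean on these libraries where they do the work, as an engineer would, in place of code of your own. Each camera call takes 0.05 s, during which the arm holds its last target. There are 200 camera calls.

## Working session

There is one attempt and no reset: what is moved stays moved. The work goes in short steps, Python scripts to look and compute and a tool call to move; the robot and the scene stay as the last step left them, time stands still between calls to the robot, and variables do not carry over. Pictures are saved under pics/ and viewed, at most 10 in all, crops included, and the job is handed in when it is done.

Besides the shell and the picture viewer there is one more tool, called as a command line: name --argument value ..., lists and objects as JSON in quotes. send_rows: Moves the arm, as the interface text tells. Its arguments: {"type":"object","properties":{"targets":{"type":"array"},"grip_force":{"type":"number"}},"required":["targets"]}

```bash
mkdir -p pics; cat > h.py <<'E'
import numpy as np, cv2
from workcell import env, optics
from scipy.spatial.transform import Rotation as Ro
def lift(cam,d,mask=None,uv=None):
    c=optics.camera_info(cam);K=np.array(c["camera_matrix"]);R=np.array(c["R"]);t=np.array(c["t"])
    if mask is not None:
        v,u=np.nonzero(mask&(d>0))
    else:
        u=np.array([uv[0]]);v=np.array([uv[1]])
    z=d[v.astype(int),u.astype(int)]
    P=np.stack([(u-K[0,2])/K[0,0]*z,(v-K[1,2])/K[1,1]*z,z])
    return (R.T@(P-t.reshape(3,1))).T
def ray(cam,uv):
    c=optics.camera_info(cam);K=np.array(c["camera_matrix"]);R=np.array(c["R"]);t=np.array(c["t"])
    o=-R.T@t; r=R.T@np.linalg.solve(K,[uv[0],uv[1],1]); return o,r
def atz(cam,uv,z):
    o,r=ray(cam,uv); return o+r*(z-o[2])/r[2]
def tri(uv1,uv2,c1="scene",c2="side"):
    o1,r1=ray(c1,uv1);o2,r2=ray(c2,uv2)
    s=np.linalg.lstsq(np.stack([r1,-r2],1),o2-o1,rcond=None)[0]
    a=o1+s[0]*r1;b=o2+s[1]*r2
    return (a+b)/2,np.linalg.norm(a-b)
E
python3 - <<'E'
from h import *
np.set_printoptions(precision=1,suppress=True)
fr={}
for c in("scene","side"):
    im,d=optics.grab_frame(c);fr[c]=d
    cv2.imwrite(f"pics/{c}.png",im[:,:,::-1]);np.save(c+".npy",d)
    o=optics.camera_info(c);print(c,-np.array(o["R"]).T@o["t"])
for n in("isolator_grip","isolator_face","can_center","can_grip","can","warmer","mat_top","dish_center","timer_center","dropper_center","tape_roll_center"):
    u={}
    for c in("scene","side"):
        r=optics.place_of(c,n)
        for q in r[:3]: print(n,c,round(q["conf"],2),np.array(q["at"]))
        if r:u[c]=r[0]["at"]
    if len(u)==2: print("   tri",*tri(u["scene"],u["side"]))
print(env.state())
E
```

```text
scene [-109.4  474.3 1158.7]
side [-322.6   81.  1291.7]
isolator_grip scene 0.76 [213.1 341.4]
isolator_grip side 0.72 [202.9 284.5]
   tri [503.  330.2 100.3] 6.313868064205372
isolator_face scene 0.92 [209.9 341.3]
isolator_face side 0.59 [197.9 283.8]
isolator_face side 0.56 [429.5 280.9]
isolator_face side 0.56 [172.6 257. ]
   tri [491.9 339.6 124.8] 8.628345216088197
can_center scene 0.82 [300.9 306.4]
can_center scene 0.36 [298.9 292.4]
can_center side 0.72 [270.6 286.1]
   tri [442.8 128.  142.1] 4.269061121943226
can_grip scene 0.92 [297.9 292.9]
can_grip scene 0.43 [198.7 286.4]
can_grip side 0.62 [266.6 274.7]
   tri [442.7 134.2 201.9] 5.160433211310648
can scene 0.93 [298.5 319.7]
can side 0.91 [274.6 299.8]
   tri [464.2 122.1  40.5] 13.820954831679684
warmer scene 0.77 [304.6 335.8]
warmer side 0.65 [274.5 308.7]
   tri [434.8 126.9  22.7] 1.5414708227171396
mat_top scene 0.9 [442.7 239.8]
mat_top side 0.87 [425.1 282.1]
   tri [ 440.1 -339.5   68.9] 5.891997971531341
dish_center scene 0.6 [479.  219.1]
timer_center scene 0.88 [367.4 298.7]
timer_center side 0.42 [338.3 307.3]
   tri [428.1 -71.   12. ] 10.827299192671642
dropper_center scene 0.83 [196.3 284.1]
dropper_center scene 0.62 [436.6 240.2]
dropper_center side 0.73 [220.4 242.9]
dropper_center side 0.57 [265.6 271.9]
   tri [686.9 283.9  69.3] 14.222614875346753
tape_roll_center scene 0.91 [146.4 334.9]
tape_roll_center side 0.87 [173.5 258.9]
   tri [658.3 443.7  32.5] 2.589864744597567
{'time_s': 1.2, 'qpos': array([-69.6,  18.3,  89.6,   0. ,  72. ,  -1.1]), 'qvel': array([ 0.,  0., -0.,  0., -0., -0.]), 'effort': array([  0. , -41.2, -23.2,   0.1,   0. ,   0. ]), 'ee_pos': array([ 211.6, -534.7,  214. ]), 'ee_rot': array([180. ,   0. ,  21.6]), 'force': array([ 0.5, -0.3,  0.4]), 'torque': array([-0. , -0. , -0.1]), 'gripper_force': 0.0, 'gripper_width': 91.47942276748397}
```

View pics/scene.png

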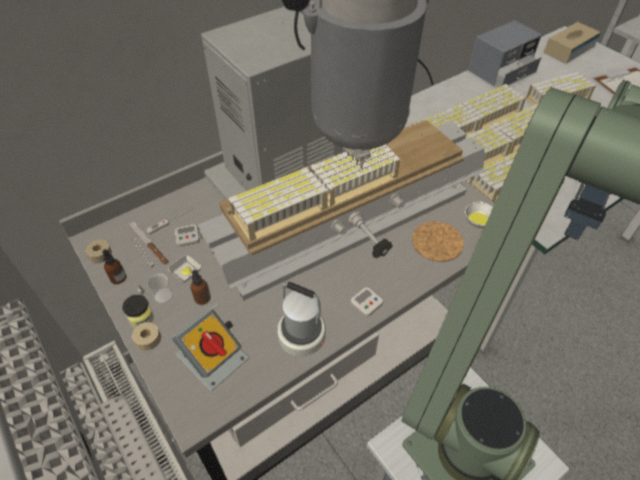

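View pics/side.png

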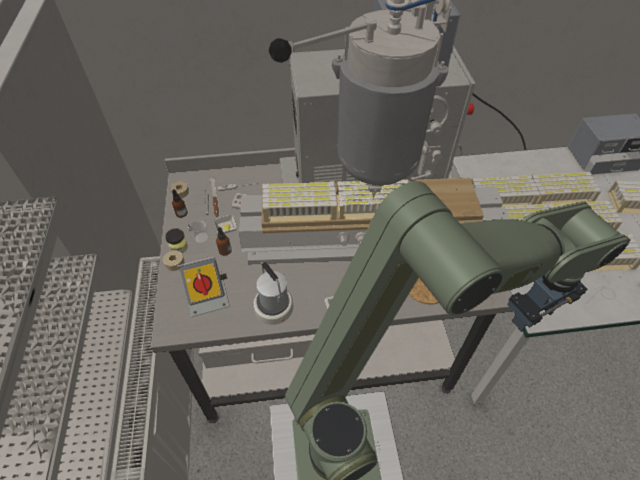

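The scene view shows the isolator at (210,343), the can at (300,315) with its bar at (300,291), the mat at (438,240), the timer at (367,300), the dish at (480,215) and a black valve knob at (381,249). The side view agrees, with the mat partly hidden by the arm. Next I take depth-based measurements.

```bash
python3 - <<'E'
from h import *
np.set_printoptions(precision=1,suppress=True)
D={c:np.load(c+".npy") for c in("scene","side")}
I={c:cv2.imread(f"pics/{c}.png") for c in D}
for n in("isolator_face","can","warmer","mat","dish_center","timer_center","dropper_center","tape_roll_center"):
  for c in D:
    r=optics.silhouettes(c,n) if True else []
    if not r: continue
    m=r[0]["mask"];P=lift(c,D[c],m)
    print(n,c,round(r[0]["conf"],2),len(P),"lo",np.percentile(P,2,0),"hi",np.percentile(P,98,0),"med",np.median(P,0))
for c in D:
    hsv=cv2.cvtColor(I[c],cv2.COLOR_BGR2HSV);h,s,v=cv2.split(hsv)
    box=np.zeros(h.shape,bool); 
    (box.__setitem__((slice(300,390),slice(165,250)),True) if c=="scene" else box.__setitem__((slice(250,320),slice(170,235)),True))
    red=box&((h<6)|(h>174))&(s>150)&(v>80)
    yel=box&(h>12)&(h<32)&(s>140)&(v>80)
    P=lift(c,D[c],yel);m=P.mean(0);e=np.linalg.svd(P-m,full_matrices=False)[2];print(c,"yel",len(P),m,e.tolist())
    Q=lift(c,D[c],red);n=e[2]*np.sign(e[2][2]);hh=(Q-m)@n
    print("red",len(Q),"h pct",np.percentile(hh,[5,50,95]));b=Q[hh>28];mb=np.median(b,0);print(len(b),mb,np.linalg.svd(b-b.mean(0),full_matrices=False)[2][0], b.min(0),b.max(0))
    # black bar of can
    bb=(slice(278,302),slice(282,318)) if c=="scene" else (slice(258,288),slice(256,285))
    k=np.zeros(h.shape,bool);k[bb]=v[bb]<60
    Q=lift(c,D[c],k);Q=Q[Q[:,2]>175];mb=np.median(Q,0);print("bar",len(Q),mb,Q.mean(0),np.linalg.svd(Q-Q.mean(0),full_matrices=False)[2][0],Q.min(0),Q.max(0))
print("knob",lift("scene",D["scene"],uv=(380,250)),lift("scene",D["scene"],uv=(367,230)),lift("scene",D["scene"],uv=(398,202)),lift("scene",D["scene"],uv=(362,160)),lift("scene",D["scene"],uv=(370,135)))
cs=[cv2.resize(I["scene"][270:400,150:340],None,fx=4,fy=4,interpolation=2)]
cv2.imwrite("pics/crop1.png",cs[0])
E
```

```text
isolator_face scene 0.97 2859 lo [470.7 270.    0.4] hi [588.7 395.3 163.4] med [520.1 341.3  88.8]
isolator_face side 0.83 1556 lo [473.  281.9  48.5] hi [574.7 393.  165.5] med [522.1 334.2  92.9]
can scene 0.79 1694 lo [407.3  94.3  57.6] hi [490.5 164.7 208.4] med [433.7 133.2 142.5]
can side 0.83 1045 lo [408.5  84.9  61. ] hi [489.8 163.5 210.8] med [430.4 125.4 143.4]
warmer scene 0.96 1041 lo [388.5  78.1   6.7] hi [488.9 186.2  58.2] med [412.  155.2  42.7]
warmer side 0.82 685 lo [391.   73.9   2.3] hi [474.1 184.9  65.1] med [410.3 133.2  45.2]
mat scene 0.86 1650 lo [ 405.6 -437.5    0.8] hi [ 542.1 -300.8   12.2] med [ 472.  -366.9    7. ]
mat side 0.65 397 lo [ 403.3 -375.1    2.4] hi [ 488.6 -305.7   14.9] med [ 439.7 -341.9    9.1]
dish_center scene 0.75 523 lo [ 427.1 -566.4   10.1] hi [ 501.6 -476.7   43.1] med [ 472.5 -530.6   22.7]
timer_center scene 0.69 544 lo [395.2 -95.8   5.6] hi [458.9 -33.9  21.4] med [426.  -63.3  16.1]
dropper_center scene 0.56 411 lo [672.9 261.7   8.7] hi [698.6 298.  116.7] med [682.8 281.1  60.6]
dropper_center side 0.63 283 lo [673.9
[... 479 characters left out ...]
] [522.1 343.9 132.1]
bar 40 [442.8 121.4 206.6] [445.7 124.  206.7] [-0.9 -0.5 -0. ] [423.1 110.1 201.8] [470.7 142.6 211.3]
side yel 668 [519.8 336.7  84.3] [[-0.8170879984138119, -0.04575727447785892, -0.5746942445165675], [0.09879836291600094, -0.993212058970916, -0.06138965222145723], [-0.5679842307082376, -0.10693959859243504, 0.8160623970749176]]
red 201 h pct [ 8.  15.8 42.7]
85 [490.  329.8 110. ] [-0.8 -0.2 -0.5] [466.5 320.5  94.8] [516.5 344.6 131.3]
bar 78 [447.  126.7 209.1] [447.8 126.5 208.6] [-0.9 -0.5  0. ] [420.3 109.  202.2] [476.  145.2 216.4]
knob [[ 488.4 -151.2  106.1]] [[ 568.8 -173.5   95.8]] [[ 591.7 -303.4  108.4]] [[ 634.8 -192.4  289.7]] [[ 581.6 -162.4  417. ]]
```

View pics/crop1.png

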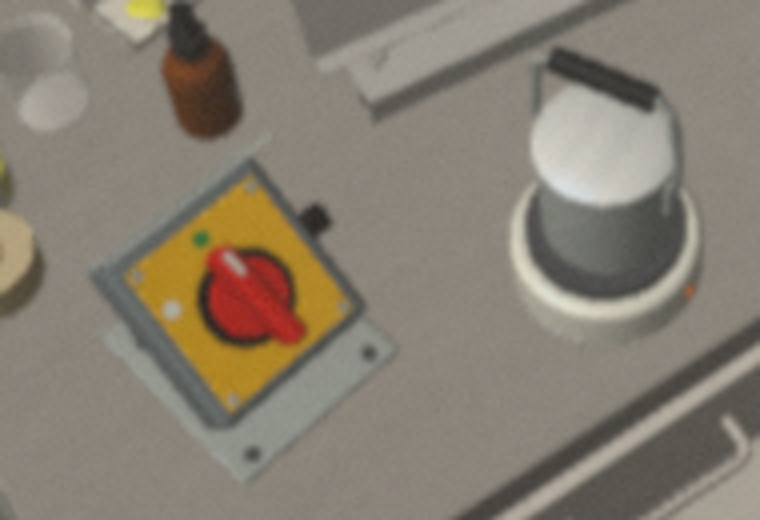

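The crop shows the bar's white-line end at (232,262), pointing near the green mark at (200,240). The white mark is at (172,308), which is anticlockwise. I'll fit the isolator frame.

```bash
cat >> h.py <<'E'
def faceR(psi,tilt=35):
    return (Ro.from_euler("z",psi,degrees=True)*Ro.from_euler("y",-tilt,degrees=True)).as_matrix()
def plan(Rt,pt,nrow=None):
    s=env.state();R0=Ro.from_euler("xyz",s["ee_rot"],degrees=True)
    rv=(Ro.from_matrix(Rt)*R0.inv()).as_rotvec(degrees=True);dp=np.array(pt)-s["ee_pos"]
    n=nrow or int(np.ceil(max(np.linalg.norm(dp)/48,np.linalg.norm(rv)/8.4,1)))
    print("t",s["time_s"],"rows",n,"turn",np.round(rv/90/n,4).tolist(),"shift",np.round(dp/200/n,4).tolist(),"F",s["force"].round(1),"w",round(s["gripper_width"],1),"q",s["qpos"].round(0))
E
python3 - <<'E'
from h import *
np.set_printoptions(precision=1,suppress=True)
for c in("scene","side"):
    D=np.load(c+".npy");I=cv2.imread(f"pics/{c}.png")
    h,s,v=cv2.split(cv2.cvtColor(I,cv2.COLOR_BGR2HSV))
    box=np.zeros(h.shape,bool); 
    if c=="scene": box[300:390,165:250]=1
    else: box[250:320,170:235]=1
    yel=box&(h>12)&(h<32)&(s>140)&(v>80); red=box&((h<6)|(h>174))&(s>150)&(v>80)
    P=lift(c,D,yel);m=np.median(P,0);w=np.abs((P-m)@np.linalg.svd(P-m,full_matrices=False)[2][2])<6;P=P[w]
    A=np.c_[P[:,:2],np.ones(len(P))];k=np.linalg.lstsq(A,P[:,2],rcond=None)[0];print("slope",np.degrees(np.arctan(np.hypot(*k[:2]))),"az",np.degrees(np.arctan2(k[1],k[0])))
    F=faceR(np.degrees(np.arctan2(k[1],k[0])))
    f=(P-P.mean(0))@F;o=P.mean(0)+F@((np.percentile(f,.5,0)+np.percentile(f,99.5,0))/2*[1,1,0]);print("face centre",o,np.ptp(f,0))
    # in-plane edge azimuth from min area rect
    r=cv2.minAreaRect(f[:,:2].astype(np.float32));print(r)
    Q=(lift(c,D,red)-o)@F; b=Q[(Q[:,2]>34)&(Q[:,2]<50)];b=b[np.linalg.norm(b[:,:2],axis=1)<60]
    e=np.linalg.svd(b-b.mean(0),full_matrices=False)[2][0];x=np.percentile(b,[1,99],axis=0)
    print("bar top in face: ",len(b),x.tolist(),cv2.minAreaRect(b[:,:2].astype(np.float32)),"ang",np.degrees(np.arctan2(e[1],e[0])))
E
```

```text
slope 34.26948757891588 az 11.338116521853728
face centre [518.5 334.   82.5] [99.4 92.9 12.6]
((-2.847820281982422, -1.1359901428222656), (92.3951416015625, 99.77833557128906), 89.11390686035156)
bar top in face:  147 [[-33.80438786291863, -5.762063822688293, 34.55765425238896], [28.698954805933127, 9.73355217882657, 43.74425718605354]] ((-2.553966522216797, 1.3790388107299805), (64.3239517211914, 14.24303913116455), 4.373338222503662) ang -173.2284433687284
slope 34.946740829671285 az 11.113373313501262
face centre [519.2 337.2  83.7] [98.7 91.9 12.4]
((-1.1965408325195312, 1.022216796875), (98.75309753417969, 91.67185974121094), 0.4835022985935211)
bar top in face:  77 [[-35.83251031916215, -8.022880132522866, 34.49230800439646], [21.965080674699145, 6.634521674643721, 44.759241034937986]] ((-6.097892761230469, -0.9234676361083984), (60.685272216796875, 13.800923347473145), 4.8697052001953125) ang -177.04614367719955
```

```bash
cat >> h.py <<'E'
PSI=11.2; O=np.array([519,335.5,83.])
def iso(h,ang,O=O,ax=-6):  # TCP pose h above face on axis, bar angle ang (deg, CCW from upslope)
    F=faceR(PSI);R=F@Ro.from_euler("z",ang,degrees=True).as_matrix()@np.diag([1,-1,-1.])
    return R,O+F@[ax,0,h]
E
python3 - <<'E'
from h import *
R,p=iso(130,4.6);print(p);plan(R,p)
s=env.state();R0=Ro.from_euler("xyz",s["ee_rot"],degrees=True).as_matrix()
plan(R0,[300,-100,330]);plan(R,p-np.array([300,-100,330])+s["ee_pos"])
E
```

```text
[441.03383239 320.0622831  186.04830714]
t 2.0 rows 19 turn [0.005, -0.0199, -0.0033] shift [0.0604, 0.2249, -0.0073] F [ 0.4 -0.8  0. ] w 91.1 q [-70.  18.  90.   0.  72.  -1.]
t 2.0 rows 10 turn [-0.0, 0.0, -0.0] shift [0.0442, 0.2173, 0.058] F [ 0.4 -0.8  0. ] w 91.1 q [-70.  18.  90.   0.  72.  -1.]
t 2.0 rows 10 turn [0.0095, -0.0377, -0.0062] shift [0.0705, 0.21, -0.072] F [ 0.4 -0.8  0. ] w 91.1 q [-70.  18.  90.   0.  72.  -1.]
```

send_rows --targets '[[[0,0,0,0.044,0.2,0.08,-1],[0,0,0,0.044,0.2,0.08,-1],[0,0,0,0.044,0.2,0.08,-1],[0,0,0,0.044,0.2,0.08,-1],[0,0,0,0.044,0.2,0.08,-1],[0,0,0,0.044,0.2,0.08,-1],[0,0,0,0.044,0.2,0.06,-1],[0,0,0,0.044,0.2,0.04,-1],[0,0,0,0.044,0.2,0,-1],[0,0,0,0.044,0.2,0,-1],[0,0,0,0.03,0.2,0,-1]]]'

```text
time_s: 3.1
ee_pos: [305.6, -93.1, 330.3]
ee_rot: [180.0, -0.1, 21.6]
force: [0.8, -0.5, 0.8]
gripper_width: 91.1
gripper_force: 0.0
```

```bash
python3 - <<'E'
from h import *
print(env.state()["ee_pos"],env.state()["ee_rot"]);R,p=iso(130,4.6);plan(R,p)
E
```

```text
[305.62641811 -93.12209461 330.27887523] [ 1.79950752e+02 -6.89949052e-02  2.15608526e+01]
t 3.1 rows 10 turn [0.0095, -0.0376, -0.0062] shift [0.0677, 0.2066, -0.0721] F [ 0.8 -0.5  0.8] w 91.1 q [-19.  -9. 104.   0.  85.  49.]
```

send_rows --targets '[[[0.0095,-0.0376,-0.0062,0.0677,0.2,0,-1],[0.0095,-0.0376,-0.0062,0.0677,0.2,-0.02,-1],[0.0095,-0.0376,-0.0062,0.0677,0.2,-0.05,-1],[0.0095,-0.0376,-0.0062,0.0677,0.2,-0.07,-1],[0.0095,-0.0376,-0.0062,0.0677,0.2,-0.09,-1],[0.0095,-0.0376,-0.0062,0.0677,0.2,-0.09,-1],[0.0095,-0.0376,-0.0062,0.0677,0.2,-0.1,-1],[0.0095,-0.0376,-0.0062,0.0677,0.2,-0.1,-1],[0.0095,-0.0376,-0.0062,0.0677,0.2,-0.1,-1],[0.0095,-0.0376,-0.0062,0.0677,0.2,-0.1,-1],[0,0,0,0,0.066,0,-1],[0,0,0,0,0,0,-1]]]'

```text
time_s: 4.3
ee_pos: [438.5, 304.3, 193.3]
ee_rot: [176.7, -33.4, 17.1]
force: [0.3, -0.0, -0.2]
gripper_width: 90.9
gripper_force: 0.0
```

```bash
cat >> h.py <<'E'
def wcloud(im,d,st):
    c=optics.camera_info("wrist");K=np.array(c["camera_matrix"]);M=np.array(c["mount"])
    v,u=np.mgrid[:480,:640];x=(u-K[0,2])/K[0,0];y=(v-K[1,2])/K[1,1];th=np.hypot(x,y);sc=np.tan(np.minimum(th,1.4))/np.maximum(th,1e-6)
    P=np.stack([x*sc*d,y*sc*d,d,np.ones_like(d)],-1)@M.T
    R=Ro.from_euler("xyz",st["ee_rot"],degrees=True).as_matrix()
    return P[...,:3]@R.T+st["ee_pos"]
E
python3 - <<'E'
from h import *
R,p=iso(130,4.6);plan(R,p)
st=env.state();im,d=optics.grab_frame("wrist");np.save("w1.npy",d);cv2.imwrite("pics/w1.png",im[:,:,::-1])
W=wcloud(im,d,st)
h,s,v=cv2.split(cv2.cvtColor(im,cv2.COLOR_RGB2HSV))
F=faceR(PSI);Q=(W-O)@F
red=((h<6)|(h>174))&(s>140)&(v>60)&(d>0);yel=(h>12)&(h<32)&(s>130)&(v>60)&(d>0)
near=np.linalg.norm(Q,axis=-1)<110
P=W[yel&near];k=np.linalg.lstsq(np.c_[P[:,:2],np.ones(len(P))],P[:,2],rcond=None)[0];print(len(P),"slope",np.degrees(np.arctan(np.hypot(*k[:2]))),"az",np.degrees(np.arctan2(k[1],k[0])))
f=Q[yel&near];print("yel",np.percentile(f,[1,50,99],axis=0).round(1).tolist(),cv2.minAreaRect(f[:,:2].astype(np.float32)))
q=Q[red&near];print("red",len(q),np.percentile(q[:,2],[5,50,95]))
b=q[q[:,2]>35];print("bar",np.percentile(b,[1,50,99],axis=0).round(1).tolist(),cv2.minAreaRect(b[:,:2].astype(np.float32)))
e=np.linalg.svd(b[:,:2]-b[:,:2].mean(0),full_matrices=False)[2][0];print(np.degrees(np.arctan(e[1]/e[0])))
hb=q[(q[:,2]<20)&(q[:,2]>8)];print("hub",cv2.minEnclosingCircle(hb[:,:2].astype(np.float32)) if len(hb) else 0)
for n in("isolator_grip",): print(optics.place_of("wrist",n)[:1])
E
```

```text
t 4.3 rows 1 turn [0.0059, -0.0152, -0.0026] shift [0.0124, 0.079, -0.0365] F [ 0.3 -0.  -0.2] w 90.9 q [ 45.   4. 120. -36.  32. 145.]
7798 slope 34.567093896536356 az 10.799895900249373
yel [[-48.5, -45.3, -2.1], [11.9, -5.1, -0.4], [49.2, 44.8, 5.7]] ((-0.15458297729492188, -0.18194961547851562), (91.91106414794922, 100.11618041992188), 89.70115661621094)
red 2898 [ 6.86603823 29.14716531 40.14303842]
bar [[-36.3, -7.9, 35.6], [-4.2, -0.9, 39.0], [29.8, 7.9, 40.9]] ((-3.275798797607422, 0.0670785903930664), (68.59707641601562, 14.640068054199219), 5.039422988891602)
4.494606029997936
hub ((-4.362573623657227, -0.4767984449863434), 23.165992736816406)
[{'at': [309.8, 228.8], 'conf': 0.93}]
```

View pics/w1.png

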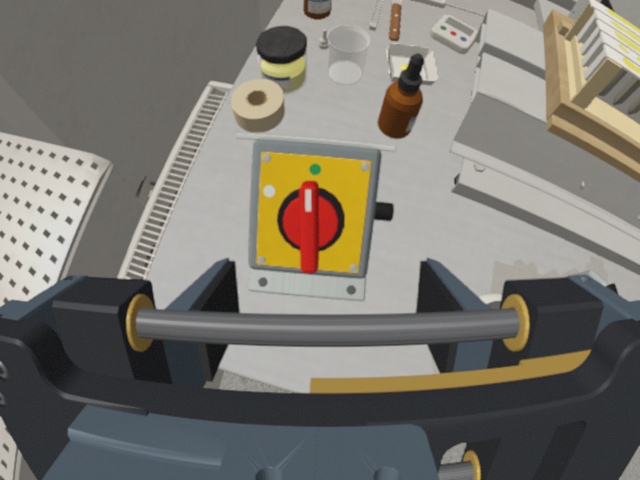

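The wrist view shows the handle at (309,225), with the white line up, the green mark at (315,169) and the white mark at (269,191). The measurement agrees with my frame to about 1 mm. Joint 6 is close to its limit, so I'll use the half-turned grasp.

```bash
python3 - <<'E'
from h import *
R,p=iso(130,4.6,ax=-5);plan(R,p,1)
n=faceR(PSI)[:,2];print((n*8.2/90).round(4))
E
```

```text
t 4.4 rows 1 turn [0.0055, -0.0148, -0.0007] shift [0.0157, 0.0899, -0.0378] F [ 1.6 -0.6  0.7] w 91.3 q [ 44.   4. 121. -36.  32. 145.]
[-0.0513 -0.0102  0.0746]
```

send_rows --targets '[[[-0.0513,-0.0102,0.0746,0,0,0,-1],[-0.0513,-0.0102,0.0746,0,0,0,-1],[-0.0513,-0.0102,0.0746,0.008,0.045,-0.019,-1],[-0.0513,-0.0102,0.0746,0.008,0.045,-0.019,-1],[-0.0513,-0.0102,0.0746,0,0,0,-1],[-0.0513,-0.0102,0.0746,0,0,0,-1],[-0.0513,-0.0102,0.0746,0,0,0,-1],[-0.0513,-0.0102,0.0746,0,0,0,-1],[-0.0513,-0.0102,0.0746,0,0,0,-1],[-0.0513,-0.0102,0.0746,0,0,0,-1],[-0.0513,-0.0102,0.0746,0,0,0,-1]]]'

```text
time_s: 5.5
ee_pos: [442.4, 319.0, 187.4]
ee_rot: [144.9, 4.2, 104.6]
force: [-0.6, 0.6, 0.4]
gripper_width: 91.2
gripper_force: 0.0
```

send_rows --targets '[[[-0.0513,-0.0102,0.0746,0,0,0,-1],[-0.0513,-0.0102,0.0746,0,0,0,-1],[-0.0513,-0.0102,0.0746,0,0,0,-1],[-0.0513,-0.0102,0.0746,0,0,0,-1],[-0.0513,-0.0102,0.0746,0,0,0,-1],[-0.0513,-0.0102,0.0746,0,0,0,-1],[-0.0513,-0.0102,0.0746,0,0,0,-1],[-0.0513,-0.0102,0.0746,0,0,0,-1],[-0.0513,-0.0102,0.0746,0,0,0,-1],[-0.0513,-0.0102,0.0746,0,0,0,-1],[0,0,0,0,0,0,-1]]]'

```text
time_s: 6.6
ee_pos: [442.4, 319.0, 187.3]
ee_rot: [177.7, 36.5, -172.7]
force: [-0.2, -1.0, 0.1]
gripper_width: 91.4
gripper_force: 0.0
```

```bash
python3 - <<'E'
from h import *
R,p=iso(130,184.6,ax=-5);plan(R,p)
R,p=iso(60,184.6,ax=-5);plan(R,p)
R,p=iso(18,184.6,ax=-5);plan(R,p)
E
```

```text
t 6.6 rows 1 turn [-0.0525, 0.007, 0.0703] shift [-0.0026, 0.0059, -0.0036] F [-0.2 -1.   0.1] w 91.4 q [ 47.   5. 122. -45.  29. -16.]
t 6.6 rows 2 turn [-0.0262, 0.0035, 0.0352] shift [0.0971, 0.0224, -0.1452] F [-0.2 -1.   0.1] w 91.4 q [ 47.   5. 122. -45.  29. -16.]
t 6.6 rows 3 turn [-0.0175, 0.0023, 0.0234] shift [0.1041, 0.0228, -0.1541] F [-0.2 -1.   0.1] w 91.4 q [ 47.   5. 122. -45.  29. -16.]
```

send_rows --targets '[[[-0.0525,0.007,0.0703,-0.0026,0.0059,-0.0036,-1],[0,0,0,0.1,0.02,-0.145,-1],[0,0,0,0.097,0.019,-0.14,-1],[0,0,0,0,0,0,-1],[0,0,0,0,0,0,-1]]]'

```text
time_s: 7.1
ee_pos: [481.0, 328.5, 128.8]
ee_rot: [-176.8, 34.8, -163.2]
force: [-0.7, -0.1, -0.7]
gripper_width: 91.2
gripper_force: 0.0
```

```bash
python3 - <<'E'
from h import *
R,p=iso(18,184.6,ax=-5);plan(R,p,3)
F=faceR(PSI);print((env.state()["ee_pos"]-O)@F)
E
```

```text
t 7.1 rows 3 turn [0.0002, -0.0003, 0.0001] shift [0.0397, 0.0069, -0.0565] F [-0.7 -0.1 -0.7] w 91.2 q [ 43.  13. 122. -52.  23. -18.]
[-5.36213816  0.54753369 59.65347854]
```

send_rows --targets '[[[0,0,0,0.04,0.007,-0.0565,-1],[0,0,0,0.04,0.007,-0.0565,-1],[0,0,0,0.039,0.007,-0.0565,-1],[0,0,0,0,0,0,-1],[0,0,0,0,0,0,1],[0,0,0,0,0,0,1],[0,0,0,0,0,0,1],[0,0,0,0,0,0,1],[0,0,0,0,0,0,1],[0,0,0,0,0,0,1],[0,0,0,0,0,0,1]]]' --grip_force 25

```text
time_s: 8.2
ee_pos: [504.7, 333.6, 94.8]
ee_rot: [-176.7, 34.8, -163.0]
force: [0.8, 0.4, 0.1]
gripper_width: 38.0
gripper_force: 0.0
```

```bash
python3 - <<'E'
from h import *
R,p=iso(18,184.6,ax=-5);plan(R,p,1)
F=faceR(PSI);s=env.state();print((s["ee_pos"]-O)@F,s["torque"],(F[:,2]*5/90).round(4))
E
```

```text
t 8.2 rows 1 turn [0.0008, -0.0007, -0.0015] shift [0.0009, -0.0046, 0.0004] F [0.8 0.4 0.1] w 38.0 q [ 42.  18. 122. -62.  19.  -9.]
[-5.04487426  0.93987891 17.93322102] [ 0.04200087  0.24007379 -0.03181023] [-0.0313 -0.0062  0.0455]
```

send_rows --targets '[[[0,0,0,0,0,0,1],[0,0,0,0,0,0,1],[0,0,0,0,0,0,1],[0,0,0,0,0,0,1],[0,0,0,0,0,0,1],[0,0,0,0,0,0,1]]]'

```text
time_s: 8.8
ee_pos: [505.0, 332.4, 94.8]
ee_rot: [-176.6, 34.8, -163.0]
force: [2.3, -5.4, 0.4]
gripper_width: 13.8
gripper_force: 25.0
```

send_rows --targets '[[[-0.0313,-0.0062,0.0455,0,0,0,1],[-0.0313,-0.0062,0.0455,0,0,0,1],[-0.0313,-0.0062,0.0455,0,0,0,1],[-0.0313,-0.0062,0.0455,0,0,0,1],[-0.0313,-0.0062,0.0455,0,0,0,1],[-0.0313,-0.0062,0.0455,0,0,0,1],[-0.0313,-0.0062,0.0455,0,0,0,1],[-0.0313,-0.0062,0.0455,0,0,0,1],[-0.0313,-0.0062,0.0455,0,0,0,1],[-0.0313,-0.0062,0.0455,0,0,0,1],[0,0,0,0,0,0,1]]]'

```text
time_s: 9.9
ee_pos: [505.3, 331.9, 95.0]
ee_rot: [-150.1, 19.1, -108.9]
force: [3.9, -6.2, 0.9]
gripper_width: 13.6
gripper_force: 25.0
```

```bash
cat > c.py <<'E'
from h import *
F=faceR(PSI);s=env.state();print((s["ee_pos"]-O)@F,"F",s["force"]@F,"T",s["torque"]@F)
T=F.T@Ro.from_euler("xyz",s["ee_rot"],degrees=True).as_matrix();print("angle",np.degrees(np.arctan2(T[1,0],T[0,0]))%360-180, s["qpos"].round(),s["gripper_width"])
E
python3 c.py
```

```text
[-4.67669469 -0.84757686 17.89135325] F [ 2.64018302 -6.82012531 -0.80276568] T [-1.09577661 -0.24905169  0.07238582]
angle 54.807880299422465 [ 42.  18. 122. -62.  20. -59.] 13.638075299536226
```

Nearly at the stop. I'll press gently on through it and watch the moment.

send_rows --targets '[[[-0.0188,-0.0037,0.0273,0,0,0,1],[-0.0188,-0.0037,0.0273,0,0,0,1],[-0.0063,-0.0012,0.0091,0,0,0,1],[0,0,0,0,0,0,1],[0,0,0,0,0,0,1]]]'

```text
time_s: 10.4
ee_pos: [505.4, 331.9, 95.0]
ee_rot: [-148.4, 15.7, -103.0]
force: [4.0, -5.8, 1.0]
gripper_width: 14.1
gripper_force: 25.3
```

```bash
python3 c.py
```

```text
[-4.66228291 -0.89648596 17.89071873] F [ 2.82006743 -6.42186256 -0.81381126] T [-1.06823673 -0.29809207 -0.91770435]
angle 61.4477315903554 [ 42.  18. 122. -62.  20. -66.] 14.080346330787584
```

send_rows --targets '[[[0,0,0,0,0,0,0.2],[0,0,0,0,0,0,0.2],[0,0,0,0,0,0,0.2],[0,0,0,0,0,0,0.2],[0,0,0,0,0,0,0.2],[0,0,0,-0.056,-0.011,0.082,0.2],[0,0,0,-0.112,-0.022,0.164,0],[0,0,0,-0.112,-0.022,0.164,0],[0,0,0,-0.112,-0.022,0.164,0],[0,0,0,0,0,0,0]]]'

```text
time_s: 11.4
ee_pos: [425.9, 319.7, 214.6]
ee_rot: [-148.1, 16.1, -102.4]
force: [1.3, 0.9, 0.0]
gripper_width: 45.7
gripper_force: 0.0
```

```bash
python3 - <<'E'
from h import *
np.set_printoptions(precision=1,suppress=True)
print(env.state()["ee_pos"],env.state()["qpos"],env.state()["gripper_width"])
st=env.state();im,d=optics.grab_frame("wrist");cv2.imwrite("pics/w2.png",im[:,:,::-1])
W=wcloud(im,d,st);F=faceR(PSI);Q=(W-O)@F
h,s,v=cv2.split(cv2.cvtColor(im,cv2.COLOR_RGB2HSV))
red=((h<6)|(h>174))&(s>140)&(v>60)&(d>0)&(np.linalg.norm(Q,axis=-1)<110)
b=Q[red];b=b[b[:,2]>35];print(len(b),cv2.minAreaRect(b[:,:2].astype(np.float32)))
e=np.linalg.svd(b[:,:2]-b[:,:2].mean(0),full_matrices=False)[2][0];print(np.degrees(np.arctan(e[1]/e[0])))
# can bar
im,d=optics.grab_frame("scene");cv2.imwrite("pics/s2.png",im[:,:,::-1])
im2,d2=optics.grab_frame("side")
for c,i,dd in(("scene",im,d),("side",im2,d2)):
    print(c,[ (q["conf"],q["at"]) for q in optics.place_of(c,"can_grip")[:2]])
    P=lift(c,dd,dd>0);
    m=(np.linalg.norm(P[:,:2]-[446,127],axis=1)<48)
    lid=P[m&(P[:,2]>130)&(P[:,2]<156)];bar=P[m&(P[:,2]>192)&(P[:,2]<216)]
    print("lid",len(lid),cv2.minEnclosingCircle(lid[:,:2].astype(np.float32)))
    print("bar",len(bar),cv2.minAreaRect(bar[:,:2].astype(np.float32)),bar.mean(0),np.percentile(bar[:,2],95))
    w=P[(np.linalg.norm(P[:,:2]-[446,127],axis=1)<70)&(P[:,2]>50)&(P[:,2]<60)];print("warm",cv2.minEnclosingCircle(w[:,:2].astype(np.float32)))
E
```

```text
[425.9 319.7 214.6] [ 48.2   2.6 119.6 -37.8  34.2 -87.4] 45.68937781962326
1173 ((-4.961418151855469, -1.5396919250488281), (67.89958190917969, 13.935524940490723), 60.05029296875)
59.57089419296608
scene [(0.75, [298.5, 290.9])]
lid 119 ((433.7969970703125, 109.68143463134766), 29.4771671295166)
bar 73 ((448.2898864746094, 123.55831146240234), (87.36865997314453, 14.82793140411377), 27.332456588745117) [450.6 125.7 202.9] 208.55762790046523
warm ((419.41217041015625, 92.3278579711914), 21.274473190307617)
side []
lid 0 ((0.0, 0.0), 0.0)<stdin>:19: RuntimeWarning: Mean of empty slice.
  ret = um.true_divide(
Traceback (most recent call last):
IndexError: index -1 is out of bounds for axis 0 with size 0
```

View pics/w2.png

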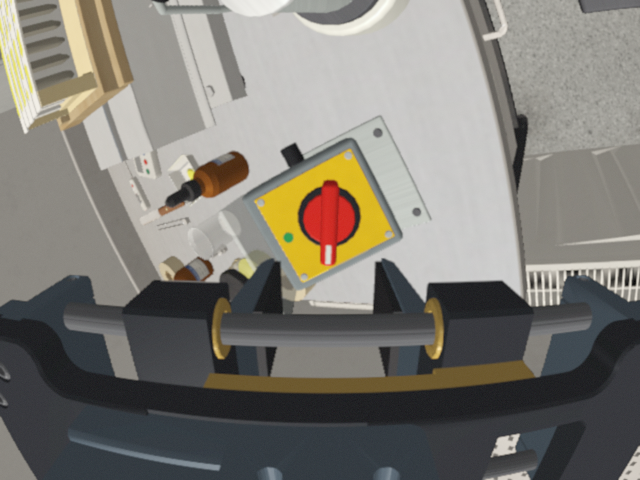

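The bar is at 59.6–60°, with its white-line end at (328,255), so the isolator is off. Now the can.

```bash
cat >> h.py <<'E'
def down(yaw): return Ro.from_euler("xyz",[180,0,yaw],degrees=True).as_matrix()
E
python3 - <<'E'
from h import *
plan(down(-153),[448,124,285])
E
```

```text
t 11.65 rows 7 turn [0.0119, 0.0555, -0.0706] shift [0.0156, -0.1384, 0.0549] F [ 0.5 -0.6 -0.4] w 45.8 q [ 48.   3. 120. -38.  34. -87.]
```

send_rows --targets '[[[0.0119,0.0555,-0.0706,0,-0.05,0.12,-0.5],[0.0119,0.0555,-0.0706,0.015,-0.12,0.1,-0.5],[0.0119,0.0555,-0.0706,0.02,-0.14,0.08,-0.5],[0.0119,0.0555,-0.0706,0.02,-0.16,0.06,-0.5],[0.0119,0.0555,-0.0706,0.02,-0.16,0.02,-0.5],[0.0119,0.0555,-0.0706,0.02,-0.17,0,-0.5],[0.0119,0.0555,-0.0706,0.015,-0.17,0,-0.5],[0,0,0,0,0,0,-0.5],[0,0,0,0,0,0,-0.5]]]'

```text
time_s: 12.55
ee_pos: [448.9, 123.2, 283.9]
ee_rot: [-180.0, -0.0, -153.2]
force: [0.4, -0.6, -1.2]
gripper_width: 68.5
gripper_force: 0.0
```

```bash
python3 - <<'E'
from h import *
np.set_printoptions(precision=1,suppress=True)
plan(down(-153),[448,124,285])
st=env.state();im,d=optics.grab_frame("wrist");cv2.imwrite("pics/w3.png",im[:,:,::-1])
W=wcloud(im,d,st)
ok=(d>0)&(np.linalg.norm(W[...,:2]-[447,125],axis=-1)<60)&(np.mgrid[:480,:640][0]<330)
h,s,v=cv2.split(cv2.cvtColor(im,cv2.COLOR_RGB2HSV))
b=W[ok&(W[...,2]>194)&(W[...,2]<225)&(v<75)]
print("bar",len(b),cv2.minAreaRect(b[:,:2].astype(np.float32)),b.mean(0),np.percentile(b[:,2],[5,95]))
e=np.linalg.svd(b[:,:2]-b[:,:2].mean(0),full_matrices=False)[2][0];print(np.degrees(np.arctan(e[1]/e[0])))
l=W[ok&(W[...,2]>125)&(W[...,2]<158)];print("lid",len(l),cv2.minEnclosingCircle(l[:,:2].astype(np.float32)),np.percentile(l[:,2],95))
for n in("can_grip","can_center"):
  r=optics.place_of("wrist",n)
  for q in r[:2]: print(n,q)
  if r: u,w=map(int,map(round,r[0]["at"]));print(W[w,u])
E
```

```text
t 12.55 rows 1 turn [0.0002, 0.0, 0.002] shift [-0.0047, 0.0042, 0.0053] F [ 0.4 -0.6 -1.2] w 68.5 q [  14.    6.   96.   -0.   78. -103.]
bar 1763 ((450.846923828125, 123.90531921386719), (64.77615356445312, 14.060407638549805), 27.68495750427246) [449.5 123.3 207.4] [204.7 209.2]
27.86494954781999
lid 5794 ((448.68524169921875, 122.53726959228516), 46.68423843383789) 147.18391899080243
can_grip {'at': [329.9, 247.6], 'conf': 0.7}
can_grip {'at': [28.1, 81.3], 'conf': 0.36}
[448.2 125.  208.2]
can_center {'at': [327.2, 222.9], 'conf': 0.96}
[433.4 115.1 208. ]
```

View pics/w3.png

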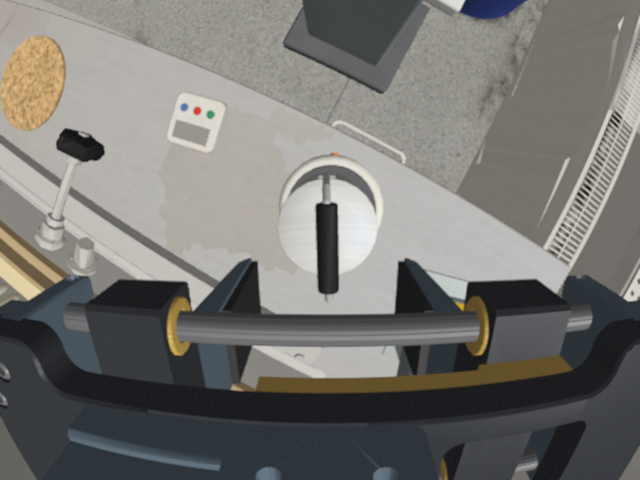

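The wrist view shows the bar at (327,247), running along the fingers' opening plane between the pads, with only a 1° correction needed. I'll descend and grip.

send_rows --targets '[[[0,0,0.011,0.004,0.003,-0.15,-0.5],[0,0,0,0,0,-0.15,-0.5],[0,0,0,0,0,-0.12,-0.5],[0,0,0,0,0,-0.09,-0.5],[0,0,0,0,0,0,1],[0,0,0,0,0,0,1],[0,0,0,0,0,0,1],[0,0,0,0,0,0,1],[0,0,0,0,0,0,1],[0,0,0,0,0,0,1],[0,0,0,0,0,0,1],[0,0,0,0,0,0,1]]]' --grip_force 40

```text
time_s: 13.9
ee_pos: [449.4, 124.6, 183.9]
ee_rot: [-179.9, 0.2, -152.0]
force: [1.2, -0.5, 2.0]
gripper_width: 15.1
gripper_force: 40.0
```

send_rows --targets '[[[0,0,0,0,0,0,1],[0,0,0,0,0,0,1],[0,0,0,0,0,0,1],[0,0,0,0,0,0,1]]]'

```text
time_s: 14.3
ee_pos: [449.4, 124.7, 183.9]
ee_rot: [-179.9, 0.2, -152.0]
force: [1.2, -1.8, 3.1]
gripper_width: 15.2
gripper_force: 40.0
```

send_rows --targets '[[[0,0,0,0,0,0.02,1],[0,0,0,0,0,0.03,1],[0,0,0,0,0,0.05,1],[0,0,0,0,0,0.07,1],[0,0,0,0,0,0.08,1],[0,0,0,0,0,0.08,1],[0,0,0,0,0,0.06,1],[0,0,0,0,0,0.04,1],[0,0,0,0,0,0.02,1],[0,0,0,0,0,0,1]]]'

```text
time_s: 15.3
ee_pos: [449.1, 124.9, 273.8]
ee_rot: [-180.0, 0.2, -152.0]
force: [0.0, 0.2, -3.7]
gripper_width: 15.1
gripper_force: 40.0
```

```bash
python3 - <<'E'
from h import *
np.set_printoptions(precision=1,suppress=True)
s=env.state();print(s["force"],s["torque"],s["ee_pos"],s["qpos"])
im,d=optics.grab_frame("scene");cv2.imwrite("pics/s3.png",im[:,:,::-1])
r=optics.silhouettes("scene","mat");m=r[0]["mask"];P=lift("scene",d,m);P=P[(P[:,2]>2)&(P[:,2]<14)]
print("mat",r[0]["conf"],len(P),cv2.minEnclosingCircle(P[:,:2].astype(np.float32)),P.mean(0),[(np.percentile(P,1,0)+np.percentile(P,99,0))/2])
for q in optics.place_of("scene","mat_top")[:2]: print(q,atz("scene",q["at"],8))
h,sa,v=cv2.split(cv2.cvtColor(im,cv2.COLOR_RGB2HSV))
b=np.zeros(h.shape,np.uint8);b[215:268,405:470]=1
cork=((h>5)&(h<18)&(sa>90)&(b>0));ys,xs=np.nonzero(cork);print(len(xs))
Q=np.array([atz("scene",(x,y),8) for x,y in zip(xs,ys)]);print(cv2.minEnclosingCircle(Q[:,:2].astype(np.float32)),(Q.min(0)+Q.max(0))/2,np.ptp(Q,0))
E
```

```text
[ 0.   0.2 -3.7] [ 0.1 -0.1  0. ] [449.1 124.9 273.8] [  14.1    6.3   96.8   -0.    76.7 -103.8]
mat 0.96 965 ((472.90765380859375, -364.9897766113281), 72.63977813720703) [ 461.7 -346.6    7.1] [array([ 469. , -354. ,    7.4])]
{'at': [437.0, 242.7], 'conf': 0.97} [ 469.1 -361.7    8. ]
989
((474.1401672363281, -365.4516296386719), 72.68323516845703) [ 473.  -356.4    8. ] [139.  122.6   0. ]
```

View pics/s3.png

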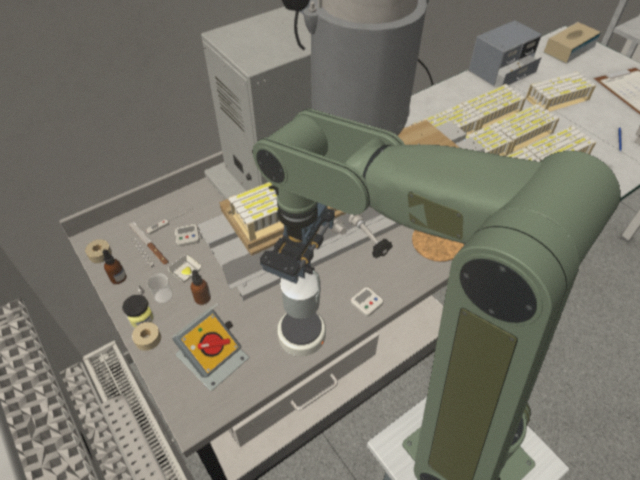

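The scene view shows the can hanging upright at (300,295), clear of the stand. The red handle at (211,345) is turned off and the mat is at (437,240).

send_rows --targets '[[[0,0,-0.01,-0.005,-0.02,0.02,1],[0,0,-0.02,-0.01,-0.05,0.02,1],[0,0,-0.028,-0.02,-0.08,0.02,1],[0,0,-0.028,-0.03,-0.1,0.01,1],[0,0,-0.028,-0.03,-0.11,0.01,1],[0,0,-0.028,-0.03,-0.12,0,1],[0,0,-0.028,-0.03,-0.12,0,1],[0,0,-0.028,-0.03,-0.12,0,1],[0,0,-0.028,-0.03,-0.12,0,1],[0,0,-0.028,-0.03,-0.12,0,1],[0,0,-0.028,-0.03,-0.12,0,1],[0,0,-0.028,-0.03,-0.12,0,1]]]'

```text
time_s: 16.65
ee_pos: [387.2, -116.7, 290.0]
ee_rot: [-179.9, 0.2, 179.9]
force: [-0.1, -0.4, -4.6]
gripper_width: 15.3
gripper_force: 40.0
```

send_rows --targets '[[[0,0,-0.028,-0.025,-0.12,0,1],[0,0,-0.028,-0.015,-0.12,0,1],[0,0,-0.028,0,-0.12,0,1],[0,0,-0.028,0.015,-0.12,0,1],[0,0,-0.028,0.03,-0.12,0,1],[0,0,-0.028,0.045,-0.12,0,1],[0,0,-0.028,0.05,-0.12,0,1],[0,0,-0.028,0.05,-0.11,0,1],[0,0,-0.028,0.05,-0.1,0,1],[0,0,-0.028,0.05,-0.08,0,1],[0,0,-0.028,0.04,-0.05,0,1],[0,0,0,0.02,-0.02,0,1]]]'

```text
time_s: 17.85
ee_pos: [449.9, -356.7, 289.4]
ee_rot: [-179.9, 0.1, 152.2]
force: [-0.5, 0.1, -4.2]
gripper_width: 15.3
gripper_force: 40.0
```

```bash
python3 - <<'E'
from h import *
np.set_printoptions(precision=1,suppress=True)
s=env.state();print(s["ee_pos"],s["ee_rot"]);plan(down(s["ee_rot"][2]),[474,-367,270])
st=env.state();im,d=optics.grab_frame("wrist");cv2.imwrite("pics/w4.png",im[:,:,::-1]);W=wcloud(im,d,st)
r=optics.silhouettes("wrist","mat")
if r:
    P=W[r[0]["mask"]&(d>0)];P=P[(P[:,2]>0)&(P[:,2]<16)];print(r[0]["conf"],len(P),cv2.minEnclosingCircle(P[:,:2].astype(np.float32)))
b=W[(d>0)&(np.linalg.norm(W[...,:2]-st["ee_pos"][:2],axis=-1)<60)];
for z in range(100,320,20):
    q=b[(b[:,2]>z)&(b[:,2]<z+20)];print(z,len(q),q.mean(0) if len(q) else "")
E
```

```text
[ 449.9 -356.7  289.4] [-179.9    0.1  152.2]
t 17.85 rows 1 turn [0.0014, 0.001, 0.0] shift [0.1203, -0.0516, -0.097] F [-0.5  0.1 -4.2] w 15.3 q [ -40.   16.   82.   -0.   82. -102.]
0.82 2313 ((467.8184509277344, -365.7106018066406), 74.8447265625)
100 0 
120 0 
140 0 
160 157 [ 416.9 -341.9  171.6]
180 155 [ 417.9 -342.5  190.3]
200 252 [ 415.8 -340.   210.9]
220 164 [ 412.8 -338.9  227. ]
240 7434 [ 434.7 -349.4  249.6]
260 100 [ 408.7 -335.4  270.6]
280 371 [ 425.  -343.3  293.8]
300 4792 [ 440.5 -351.5  311.7]
```

View pics/w4.png

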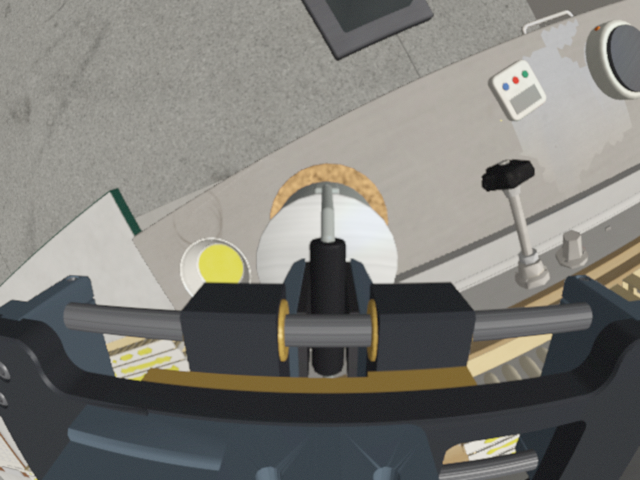

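The wrist view shows the can level in the grip, the mat just under it at (328,190), the dish at (215,265) well clear, and the valve knob at (508,175) well clear. I'll move over the mat and lower.

send_rows --targets '[[[0,0,0,0.03,-0.015,-0.02,1],[0,0,0,0.04,-0.02,-0.05,1],[0,0,0,0.03,-0.015,-0.09,1],[0,0,0,0.005,0,-0.11,1],[0,0,0,0,0,-0.12,1],[0,0,0,0,0,-0.12,1],[0,0,0,0,0,-0.1,1],[0,0,0,0,0,-0.06,1],[0,0,0,0,0,-0.03,1],[0,0,0,0,0,-0.015,1],[0,0,0,0,0,0,1]]]'

```text
time_s: 19.05
ee_pos: [471.4, -365.3, 147.0]
ee_rot: [-179.9, 0.2, 152.3]
force: [-0.0, -0.3, -3.9]
gripper_width: 15.3
gripper_force: 40.0
```

send_rows --targets '[[[0,0,0,0,0,-0.01,1],[0,0,0,0,0,-0.01,1],[0,0,0,0,0,-0.005,1],[0,0,0,0,0,0,1]]]'

```text
time_s: 19.45
ee_pos: [471.1, -365.2, 141.7]
ee_rot: [-180.0, 0.2, 152.3]
force: [-0.6, 0.3, -3.6]
gripper_width: 15.2
gripper_force: 40.0
```

send_rows --targets '[[[0,0,0,0,0,-0.005,1],[0,0,0,0,0,-0.005,1],[0,0,0,0,0,-0.005,1],[0,0,0,0,0,-0.005,1],[0,0,0,0,0,0,1]]]'

```text
time_s: 19.95
ee_pos: [471.0, -365.1, 137.4]
ee_rot: [-180.0, 0.1, 152.3]
force: [0.0, -0.5, -4.0]
gripper_width: 15.5
gripper_force: 40.0
```

send_rows --targets '[[[0,0,0,0,0,-0.003,1],[0,0,0,0,0,-0.003,1],[0,0,0,0,0,0,1]]]'

```text
time_s: 20.25
ee_pos: [471.2, -365.5, 136.9]
ee_rot: [-179.9, 0.2, 152.3]
force: [-0.7, -0.3, -1.5]
gripper_width: 15.3
gripper_force: 40.0
```

send_rows --targets '[[[0,0,0,0,0,-0.003,1],[0,0,0,0,0,0,1]]]'

```text
time_s: 20.45
ee_pos: [471.3, -365.7, 136.8]
ee_rot: [-179.9, 0.2, 152.3]
force: [-1.8, -0.7, 4.8]
gripper_width: 15.0
gripper_force: 40.0
```

Landed softly. Release and rise.

send_rows --targets '[[[0,0,0,0,0,0,-0.1],[0,0,0,0,0,0,-0.1],[0,0,0,0,0,0,-0.1],[0,0,0,0,0,0,-0.1],[0,0,0,0,0,0,-0.1],[0,0,0,0,0,0,-0.1],[0,0,0,0,0,0.05,-0.1],[0,0,0,0,0,0.12,-0.1],[0,0,0,0,0,0.2,-0.1],[0,0,0,0,0,0.2,-0.1],[0,0,0,0,0,0.15,-0.1],[0,0,0,0,0,0,-0.1]]]'

```text
time_s: 21.65
ee_pos: [472.9, -366.6, 286.0]
ee_rot: [-179.8, 0.8, 152.3]
force: [0.3, 0.5, 0.5]
gripper_width: 50.0
gripper_force: 0.0
```

```bash
python3 - <<'E'
from h import *
np.set_printoptions(precision=1,suppress=True)
st=env.state();im,d=optics.grab_frame("wrist");W=wcloud(im,d,st)
b=W[(d>0)&(np.linalg.norm(W[...,:2]-[471,-365],axis=-1)<60)]
for lo,hi in((85,106),(145,168)):
    q=b[(b[:,2]>lo)&(b[:,2]<hi)];print(lo,len(q),cv2.minEnclosingCircle(q[:,:2].astype(np.float32)),np.percentile(q[:,2],[5,95]))
s=optics.grab_frame("side")[0]
cv2.imwrite("pics/w5.png",cv2.hconcat([cv2.resize(im,(400,300)),cv2.resize(s[200:380,140:520],(400,300))])[:,:,::-1])
E
```

```text
85 4477 ((468.86865234375, -365.0228271484375), 46.73422622680664) [ 93.  100.3]
145 1651 ((471.2806701660156, -366.461669921875), 45.3385009765625) [151.6 162.1]
```

View pics/w5.png

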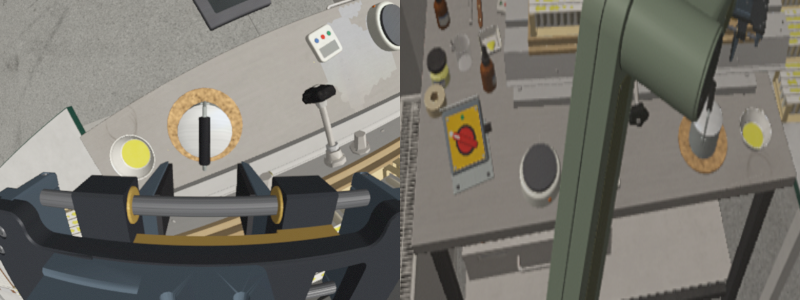

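The can stands upright on the mat (wrist half at (205,125), side half at (705,135)) with cork showing around it. The isolator at (465,138) points to the white mark, and the bystanders have not moved.

```bash
python3 -c "
from workcell import env;print(env.job_done())"
```

```text
the job is handed in; nothing more can be done
None
```

The isolator is fully off at its stop, and the can stands upright wholly on the cork mat, released; no loose things looked disturbed, and the job was handed in at about 22 s of the 61 s allowed.

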